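Try a bezel punch in its forming cup

TASK

Take the large brass-gripped bezel punch from the wooden rack and seat its cone fully home, upright, in the floating brass cup of the forming block, pressing it down for a moment with a gentle push of about 10 N and never more than 15 N. Then check that it rocks free: tip the punch several degrees to one side with its cone still resting in the cup, and leave it standing upright and fully home in the cup, released. Leave the small punch and the other things on the bench alone.

Things in the scene. Friction and masses are not known exactly. Their poses are not given: they have to be found in the camera images.
- punch: large steel bezel punch, loose, 0.24-0.36 kg, hanging upright by its flange in a rack hole. Origin: centre of the cone's flat small end (lowest face), z up its axis. Cone: radius 8 mm at z = 0 growing to 19 mm at z = 30 (20 degrees half angle); flange disc radius 24 mm, z = 30 to 34; round handle, diameter 22 mm, z = 34 to 84, with a brass sleeve z = 46 to 80
- small_punch: smaller steel punch with a black sleeve in the other rack hole, to be left alone: cone radius 5 to 16 mm over 30 mm, same flange, handle diameter 20 mm, 84 mm tall; origin at the centre of its lowest face, z up
- block: fixed forming block: steel plate 100 x 180 x 20 mm, long side along its y, origin at the centre of its underside. On it stand two round cups 28 mm tall: at y = +45 mm the brass cup (outer diameter 54 mm), whose taper matches the large punch; at y = -45 mm a steel cup (outer diameter 44 mm) that does not
- block_cup (a point): fixed point of the block: mid-travel of the brass cup, at its rim height when screwed lowest (49 mm above the table); block's axes. The cup is screwed in and locked 0 to 8 mm higher than that, unmeasured. It also floats level, up to 6 mm each way in x and y, about 0.6 N friction, no spring, starting up to 3.5 mm off in each. It cannot tilt or move vertically
- rack: the fixed wooden rack 70 x 170 x 36 mm, origin at the centre of its underside, with two through holes of diameter 41 mm at y = +42 and -42 mm. Either hole may hold the large punch
- bangle: loose brass bangle, 64 mm across, 16 mm tall, lying flat; origin at the centre of its underside
- jar_a: loose white jar, 48 mm across, 65 mm tall; origin under its centre
- jar_b: loose white jar with a blue cap, 48 mm across, 70 mm tall; origin under its centre
- hammer: loose hammer lying on the bench, 260 mm long; origin under its middle
- driver: loose screwdriver with blue handle lying on the bench, 170 mm long; origin under its middle
- block_seat (a point): fixed point of the block, 25 mm below block_cup: height of the large punch's origin when fully home in the cup at its lowest setting (0 to 8 mm higher in fact; the flange then stands 5 mm above the rim). Mouth 34 mm wide, polished, oiled: an entering cone draws the cup under itself. The seat hardly yields. The wedging makes the contact force 2 to 3 times the push
- wax: loose blue bar of polishing compound, 35 x 70 x 22 mm; origin at the centre of its underside

How it is judged (in metres and radians):
On the way, in this order (a step that is already met when the one before it is completed fails the run):
1. the large punch is seated, upright within 2.3 degrees, and pressed down in the brass cup: over 12 N of contact force round the taper, as a push of about 6 N gives (z of punch in the frame of block_cup between -0.0275 and -0.015 m and horizontal distance between punch and block_cup below 0.01 m and angle between punch's own z axis and vertical below 0.04 rad and contact force between punch and block above 12 N), for 0.3 s.
2. the punch is tipped by 3.5 to 17 degrees with its cone in the cup and touching it (angle between punch's own z axis and vertical between 0.06 and 0.3 rad and z of punch in the frame of block_cup below -0.003 m and horizontal distance between punch and block_cup below 0.016 m and contact force between punch and block above 0.3 N), for 0.1 s.
At the end, for the whole second after the job is handed in: The large punch stands at rest, released and upright within 2.3 degrees, home in the brass cup (its lower end 15 to 27.5 mm below block_cup's height, as the cup's setting allows, within 10 mm of it sideways, resting on the cup) (z of punch in the frame of block_cup between -0.0275 and -0.015 m and horizontal distance between punch and block_cup below 0.01 m and angle between punch's own z axis and vertical below 0.04 rad and linear speed of punch below 0.01 m/s and contact force between punch and block above 0.5 N); the robot touches nothing.
It fails at once if the punch is pushed too hard on the block: over 45 N of contact force round the taper, which a downward push of about 16 N gives (contact force between punch and block above 45 N).
It fails at once if the small punch is moved by more than 10 mm (distance of small_punch from where it was at the start of the episode above 0.01 m).
It fails at once if another thing on the bench is moved by more than 20 mm (distance of any of bangle, wax, jar_a, jar_b, hammer, driver from where it was at the start of the episode above 0.02 m).
It also fails if it takes over 51 s, if anything falls off the work surface, if the arm or the gripper's body presses on something with over 40 N, if the wrist force passes 120 N, or if a joint passes its speed limit or range.

ROBOT

A 6-joint arm with a two-finger parallel gripper is mounted at the origin on the work surface. World frame = base frame: x ahead of the robot, y to its left, z up, the work surface at z = 0. Lengths are in m, angles in degrees, forces in N, time in s.
With the tool pointing down it reaches from about 0.25 to 0.725 m from the base axis. Payload 9.7 kg.
Tool frame: the origin (TCP) lies between the finger pads; the fingertips stand 19 mm ahead of it and the grasp point (between the pads) is the TCP; x points along the fingers, y is the direction in which the jaws open and shut, and the axes are right-handed (so a half turn about x gives the same grasp; the last joint's range is limited). The gripper opens to 85 mm and grips with 20 to 120 N. Pads are 22 mm wide; open, the fingers measure 114 mm over their backs; the gripper's body (76 mm by 85 mm) begins 54 mm behind the grasp point. The pads swing forward as they close: fully open they stand 13 mm farther back than shut.
Start: joints at [-69.041, 4.979, 10.078, 95.1, 0, 90], TCP at [0.197, -0.514, 0.25] pointing down, gripper open.
Joint ranges: [-179.16, 179.16], [-48.56, 103.87], [-65.8, 70.77], [-126.05, 130.52], [-82.76, 87.17], [-180, 180]. Speed limits (degrees/s): [127.2, 127.2, 147.25, 180, 180, 180].

INTERFACE

Orientations are given as [roll, pitch, yaw] about the fixed x, y, z axes, in that order (R = Rz(yaw) Ry(pitch) Rx(roll)).
In Python, from workcell import bot gives the robot as it stands. The module is installed in compiled form; this text tells all that it offers.
- The arm moves only by the shell command python3 -m handwheel 'ROWS' [FORCE]. ROWS is JSON, a list of rows, each a list of 7 numbers: the turn, a rotation vector about the tool's x, y, z in degrees, then the shift along the tool's x, y, z in m, then the closure, from -1 (fully open) to 1 (shut), so that 0 is half open. In form: [[ax, ay, az, dx, dy, dz, fingers], ...]. A call has 1 to 20 rows; each row is the pose to reach, as a shift and turn from the pose commanded when the call began, along the tool's axes at that moment; what a row does not reach only later rows make up. A row lasts 1/8 s, in which the tool goes at most 62.5 mm and 10.7 degrees, less where a joint would pass 70% of its speed; a pose out of reach is approached as far as the arm can. A call with a gripper value outside its range is refused whole. The fingers move at their own pace and stop on an object; FORCE is the grip in N (left out, the last holds). Time passes only in rows, so rows that repeat a pose let the fingers close. It gives the time, the measured TCP pose, the force and the opening at its end, in the units of the state.
- bot.get_obs(): the state, without advancing time (a new reading comes with each control period).
- bot.camera(name): name is "side" or "top" or "wrist"; returns a dict with "frame" (400x640x3 uint8, red, green, blue), "fx", "fy", "cx", "cy" (pixels), "k1" (the pictures are not rectified: a ray, as slopes to the right and down, at radius r is drawn at 1 + k1 r^2 times it, then the intrinsics apply), "R" (3x3) and "t" (3): a world point X has camera coordinates R X + t; the wrist camera has in their place "tool_from_camera" (4x4, takes a point from camera to tool coordinates, whose origin is the TCP and whose axes are the tool frame's). Camera axes: x right, y down, z forward; pixel columns grow to the right and rows downward; lengths in m; the calibration is good to about 2 mm. A picture is of the moment at which its call begins: read the wrist's pose just before it. There is no depth.
- bot.job_done(): hands the job in, once; it reports no verdict.
Trained networks look in a picture, given as the dict that the camera call returned (one of the last four; its "shot" number tells which), for a name from the list of things; names that differ only in an ending like _2 or _b are one class to them, and where a whole thing is asked for, a point or a joint stands for the part that bears it (a point fixed in the world has none). Each returns a list of dicts, best first, with "conf" (0 to 1); they miss things now and then, are a little off and sometimes report something else, mostly with a low value. They report only what shows in the picture. A call takes as long as a camera call.
- bot.look_for(name, picture): "bbox" ([left, top, width, height] as shares, 0 to 1, of the picture: columns of its width, rows of its height, round what is visible of it).
- bot.tip_of(name, picture): "centre" ([column, row] as shares, 0 to 1, of the picture: columns of its width, rows of its height: a listed point, or the origin of a listed thing).
The state is a dict: "time": time; "q": joint angles; "qd": joint speeds; "joint_efforts": joint torques, N m; "ee_pos": TCP position; "tcp_rot": TCP orientation; "wrist_force": force on the tool from outside, world axes, zero at the start; "torque": the same for the moment, N m; "opening": finger opening in m.
Only numpy, scipy, OpenCV 4.12 (cv2) and the standard library are available. Lean on these libraries where they do the work, as an engineer would, in place of code of your own. Each camera call takes 0.05 s, during which the arm holds its last target.

## Working session

There is one attempt and no reset: what is moved stays moved. The work goes in short steps, Python scripts to look and compute and a shell command to move; the robot and the scene stay as the last step left them, time stands still between calls to the robot, and variables do not carry over. Pictures are saved under pics/ and viewed, and the job is handed in when it is done.

```bash
mkdir -p pics
cat > h.py <<'E'
import numpy as np, cv2
from scipy.spatial.transform import Rotation as Ro
from workcell import bot
def snap(name,fn):
    o=bot.get_obs(); p=bot.camera(name)
    cv2.imwrite('pics/'+fn,cv2.cvtColor(p['frame'],cv2.COLOR_RGB2BGR)); return o,p
def cam(o,p):
    if 'R' in p: return np.array(p['R']),np.array(p['t'])
    T=np.array(p['tool_from_camera']); Rt=Ro.from_euler('xyz',o['tcp_rot'],degrees=True).as_matrix()
    Rwc=Rt@T[:3,:3]; c=Rt@T[:3,3]+np.array(o['ee_pos']); return Rwc.T,-Rwc.T@c
def ray(o,p,u,v):
    R,t=cam(o,p); K=np.array([[p['fx'],0,p['cx']],[0,p['fy'],p['cy']],[0,0,1.]])
    q=cv2.undistortPoints(np.array([[[u,v]]],float),K,np.array([p['k1'],0,0,0.]))[0,0]
    return -R.T@t, R.T@np.array([q[0],q[1],1])
def atz(o,p,u,v,z):
    c,d=ray(o,p,u,v); return c+d*(z-c[2])/d[2]
def proj(o,p,X):
    R,t=cam(o,p); x=R@np.array(X)+t; s=x[:2]/x[2]; s=s*(1+p['k1']*(s@s)); return np.array([p['fx']*s[0]+p['cx'],p['fy']*s[1]+p['cy']])
def tri(rays):
    A=np.zeros((3,3));b=np.zeros(3)
    for c,d in rays:
        d=d/np.linalg.norm(d);P=np.eye(3)-np.outer(d,d);A+=P;b+=P@c
    return np.linalg.solve(A,b)
E
python3 - <<'E'
from h import *
o=bot.get_obs(); print(o)
for n in ['side','top']:
    o,p=snap(n,n+'0.png')
    print(n,p['fx'],p['k1'],-np.array(p['R']).T@p['t'])
    for k in ['punch','small_punch','block_cup','block_seat','block','rack']:
        print(k,[(np.round(np.array(d['centre'])*[640,400],1),round(d['conf'],2)) for d in bot.tip_of(k,p)][:3],
          [(np.round(np.array(d['bbox'])*[640,400,640,400],0),round(d['conf'],2)) for d in bot.look_for(k,p)][:3])
E
```

```text
{'time': 0.0, 'q': array([-6.90423710e+01,  5.01157618e+00,  1.00324013e+01,  9.51002994e+01,
       -7.91867789e-04,  8.99988903e+01]), 'qd': array([ 0.04335971, -0.02457918,  0.01549079, -0.079283  , -0.02030889,
       -0.08341639]), 'joint_efforts': array([ 3.64684231e-03, -5.20386600e+01,  4.64808333e+01,  1.62866019e-02,
        1.98004250e-04,  1.29292511e-05]), 'ee_pos': array([ 0.1966403 , -0.51341026,  0.24956011]), 'tcp_rot': array([-89.43024387,  89.92052177, 111.52849529]), 'wrist_force': array([-0.30515521,  0.49121371, -0.10608915]), 'torque': array([-0.02974123, -0.03669956, -0.00741282]), 'opening': 0.08576919582768439}
side 453.64236245930283 -0.01367794004071872 [-0.14898129  0.61162694  1.03566948]
punch [(array([360. , 198.9]), 0.67), (array([380.9, 186.5]), 0.66)] []
small_punch [(array([378.4, 188.4]), 0.76)] [(array([376., 166.,  11.,  19.]), 0.77)]
block_cup [(array([261.9, 241.8]), 0.88)] [(array([244., 209.,  64.,  58.]), 0.95)]
block_seat [(array([267. , 244.4]), 0.65)] [(array([246., 211.,  64.,  55.]), 0.94), (array([243., 187.,  17.,  22.]), 0.16)]
block [(array([278.2, 237.7]), 0.56)] [(array([243., 213.,  67.,  54.]), 0.87)]
rack [(array([372.1, 195.2]), 0.84)] [(array([344., 169.,  56.,  40.]), 0.65)]
top 383.8153019210891 -0.07676201143461328 [ 0.36297443 -0.03308396  1.17568639]
punch [] [(array([361., 197.,  13.,  16.]), 0.46)]
small_punch [(array([390. , 210.9]), 0.58)] [(array([383., 204.,  17.,  12.]), 0.63)]
block_cup [(array([249.4, 184.8]), 0.92)] [(array([233., 165.,  67.,  45.]), 0.55), (array([226., 133.,  13.,  16.]), 0.23)]
block_seat [(array([256.4, 193.6]), 0.71)] [(array([239., 171.,  60.,  39.]), 0.82)]
block [(array([267.9, 191.7]), 0.62), (array([254.9, 189.9]), 0.47)] [(array([237., 168.,  64.,  43.]), 0.97), (array([320., 140.,  19.,  14.]), 0.22)]
rack [(array([374.9, 206. ]), 0.87), (array([255.8, 192.2]), 0.47)] [(array([348., 189.,  60.,  35.]), 0.9)]
```

Run:
```python
import cv2
for n,(x0,y0,x1,y1) in {'side':(200,140,440,300),'top':(200,120,440,280)}.items():
    i=cv2.imread(f'pics/{n}0.png'); cv2.imwrite(f'pics/{n}0c.png',cv2.resize(i[y0:y1,x0:x1],None,fx=3.3,fy=3.3,interpolation=cv2.INTER_CUBIC))
```

```text
(no output)
```

View pics/side0.png

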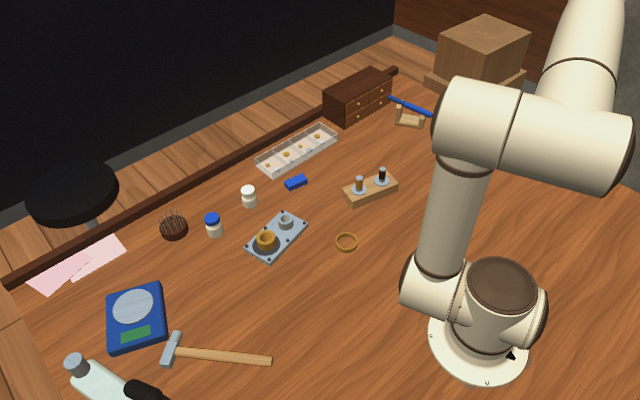

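View pics/side0c.png

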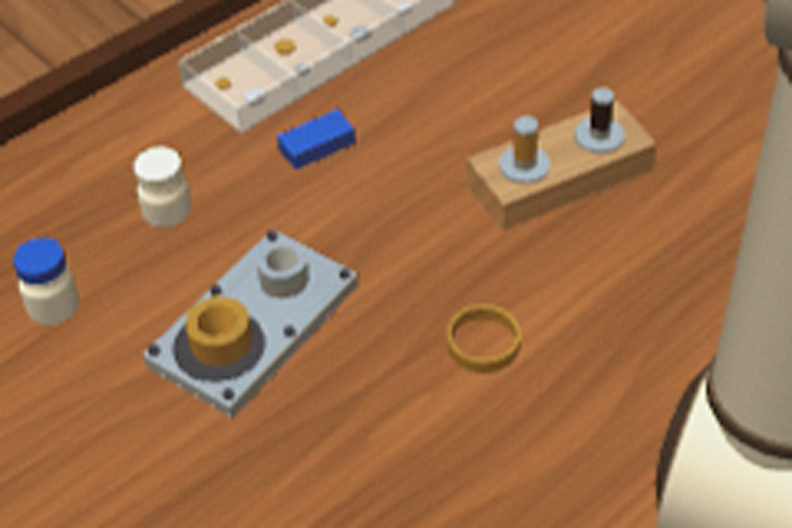

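View pics/top0c.png

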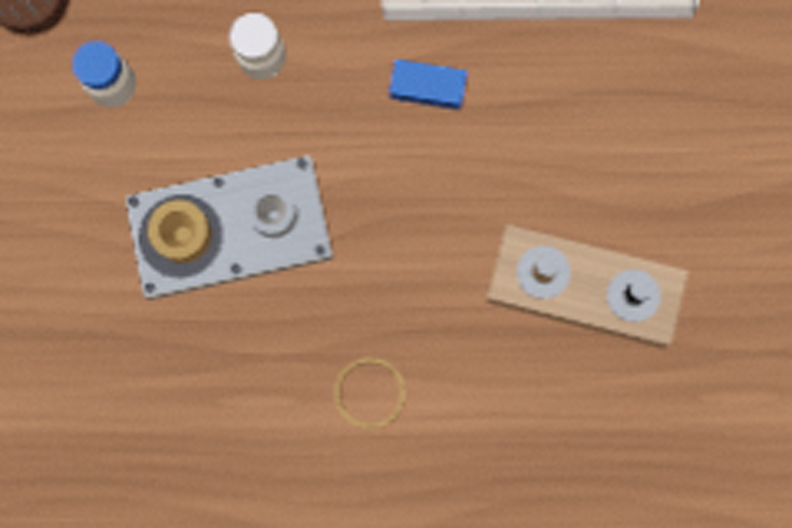

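Run:
```python
from h import *
o,p=snap('top','t1.png'); o2,p2=snap('side','s1.png')
f=lambda x,y:(x/3.3+200,y/3.3+120)
g=lambda x,y:(x/3.3+200,y/3.3+140)
print('flange',atz(o,p,*f(543,272),.040),'small',atz(o,p,*f(634,295),.040))
print('htop',atz(o,p,*f(543,262),.090))
print('side flange',atz(o2,p2,*g(525,163),.040),atz(o2,p2,*g(600,133),.04),'htop',atz(o2,p2,*g(526,123),.09),'tri',tri([ray(o,p,*f(543,272)),ray(o2,p2,*g(525,163))]))
print('rim top',[atz(o,p,*f(180,229),z) for z in(.049,.057)],'side',[atz(o2,p2,*g(219,317),z) for z in(.049,.057)],'tri',tri([ray(o,p,*f(180,229)),ray(o2,p2,*g(219,317))]))
c=[atz(o,p,*f(*q),.02) for q in [(127,198),(310,155),(331,258),(148,297)]]
print('corners',c); m=sum(c)/4; y=(c[0]+c[3]-c[1]-c[2]);y/=np.linalg.norm(y);print(m,y,'cup',m+.045*y)
print('bangle',atz(o,p,*f(370,393),.016),'wax',atz(o,p,*f(428,84),.022),'jars',atz(o,p,*f(97,64),.07),atz(o,p,*f(254,36),.065))
```

```text
flange [ 0.53316496 -0.13457868  0.04      ] small [ 0.51151919 -0.21623219  0.04      ]
htop [ 0.53443248 -0.13030498  0.09      ]
side flange [ 0.53256439 -0.13195204  0.04      ] [ 0.51106121 -0.21318415  0.04      ] htop [ 0.53428076 -0.13284619  0.09      ] tri [ 0.53406553 -0.13446667  0.03709874]
rim top [array([0.57393536, 0.19502982, 0.049     ]), array([0.57243744, 0.1934101 , 0.057     ])] side [array([0.57739227, 0.1960458 , 0.049     ]), array([0.57150277, 0.19941537, 0.057     ])] tri [0.57488327 0.19582553 0.05044286]
corners [array([0.60949204, 0.25202791, 0.02      ]), array([0.64901664, 0.07957579, 0.02      ]), array([0.55079159, 0.05926796, 0.02      ]), array([0.51548685, 0.22929552, 0.02      ])]
[0.58119678 0.15504179 0.02      ] [-0.21345707  0.97695245  0.        ] cup [0.57159121 0.19900465 0.02      ]
bangle [0.42627734 0.02333147 0.016     ] wax [ 0.71638172 -0.03183139  0.022     ] jars [0.72505    0.27206778 0.07      ] [0.75122287 0.1279741  0.065     ]
```

```bash
cat >> h.py <<'E'
def go(X,jaw,o=None):
    """rows to TCP at X pointing straight down, jaws along +-jaw (xy)"""
    o=o or bot.get_obs(); R=Ro.from_euler('xyz',o['tcp_rot'],degrees=True).as_matrix()
    best=None
    for s in (1,-1):
        y=s*np.array([jaw[0],jaw[1],0.]);y/=np.linalg.norm(y);x=np.array([0,0,-1.]);T=np.stack([x,y,np.cross(x,y)],1)
        rv=Ro.from_matrix(R.T@T).as_rotvec(degrees=True)
        if best is None or np.linalg.norm(rv)<np.linalg.norm(best): best=rv
    print('rot',np.round(best,2),'shift',np.round(R.T@(np.array(X)-o['ee_pos']),4),'R',np.round(R,3).tolist())
def st():
    o=bot.get_obs();print('t',round(o['time'],2),'pos',np.round(o['ee_pos'],4),'rot',np.round(o['tcp_rot'],2),'F',np.round(o['wrist_force'],2),'M',np.round(o['torque'],3),'open',round(o['opening'],4),'q',np.round(o['q'],1));return o
E
python3 - <<'E'
from h import *
go([.5335,-.133,.22],[.966,-.256])
E
```

```text
rot [-54.2  -0.   -0. ] shift [ 0.0303 -0.235  -0.4506] R [[0.0, 0.358, -0.934], [-0.0, -0.934, -0.358], [-1.0, 0.0, -0.0]]
```

```bash
python3 -m handwheel '[[-54.2,0,0,0.03,-0.235,-0.45,-1],[-54.2,0,0,0.03,-0.235,-0.45,-1],[-54.2,0,0,0.03,-0.235,-0.45,-1],[-54.2,0,0,0.03,-0.235,-0.45,-1],[-54.2,0,0,0.03,-0.235,-0.45,-1],[-54.2,0,0,0.03,-0.235,-0.45,-1],[-54.2,0,0,0.03,-0.235,-0.45,-1],[-54.2,0,0,0.03,-0.235,-0.45,-1],[-54.2,0,0,0.03,-0.235,-0.45,-1],[-54.2,0,0,0.03,-0.235,-0.45,-1],[-54.2,0,0,0.03,-0.235,-0.45,-1],[-54.2,0,0,0.03,-0.235,-0.45,-1],[-54.2,0,0,0.03,-0.235,-0.45,-1]]' 40
python3 - <<'E'
from h import *
st(); o,p=snap('wrist','w1.png')
for k in ['punch','small_punch']:
  for d in bot.tip_of(k,p)[:2]:
    u=np.array(d['centre'])*[640,400]; print(k,u,d['conf'],atz(o,p,*u,.006))
for X in ([.5335,-.133,.04],[.5335,-.133,.09]): print(proj(o,p,X))
E
```

```text
time: 3.02
ee_pos: [0.5325, -0.134, 0.2206]
tcp_rot: [87.9, 90.0, -17.1]
wrist_force: [-0.3, -1.1, 0.1]
opening: 0.0855
t 3.02 pos [ 0.5325 -0.134   0.2206] rot [ 87.86  89.98 -17.06] F [-0.26 -1.11  0.12] M [0.03  0.059 0.008] open 0.0855 q [-14.1   4.3   6.1  91.7  -0.   90.8]
punch [324.288 174.68 ] 0.95 [ 0.53853307 -0.13456141  0.006     ]
small_punch [323.584 245.2  ] 0.69 [ 0.51530076 -0.22008198  0.006     ]
[319.63504909 182.0646159 ]
[319.59691886 196.5259099 ]
```

View pics/w1.png

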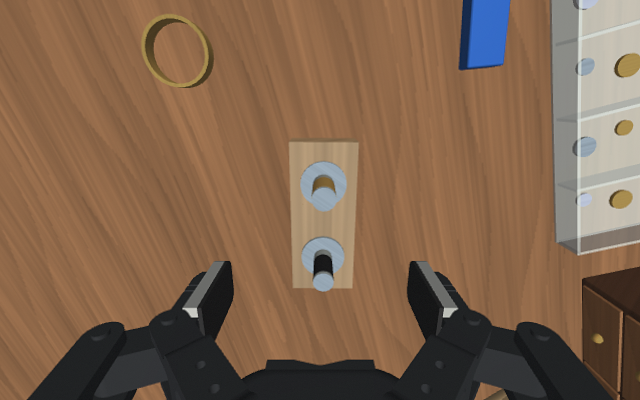

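Run:
```python
from h import *
o,p=snap('wrist','w2.png')
i=cv2.imread('pics/w2.png'); cv2.imwrite('pics/w2c.png',cv2.resize(i[140:300,270:380],None,fx=5,fy=3.7))
print(atz(o,p,323.5,185,.04),atz(o,p,323.5,198,.09))
c=atz(o,p,323.5,185,.04)
for X in [(.536,-.135)]:
  go([X[0],X[1],.07],[.966,-.256])
```

```text
[ 0.53673796 -0.13654703  0.04      ] [ 0.53664953 -0.1346789   0.09      ]
rot [-0.02  0.   -0.  ] shift [0.1503 0.0035 0.0007] R [[0.0, 0.967, -0.257], [-0.0, -0.257, -0.967], [-1.0, 0.0, 0.0]]
```

View pics/w2c.png

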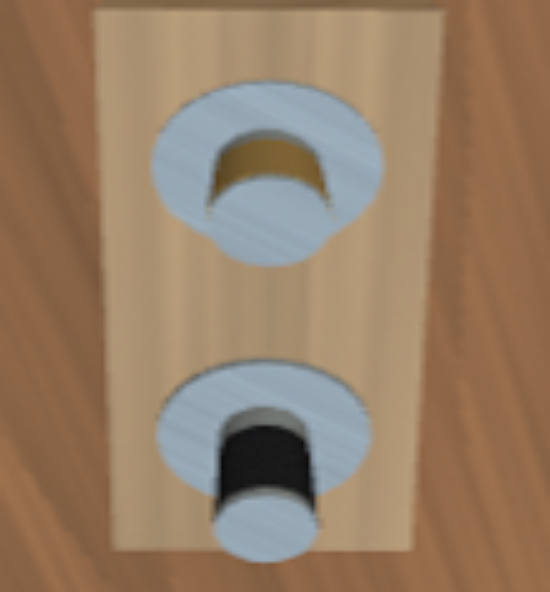

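```bash
python3 -m handwheel '[[0,0,0,0.04,0.003,0.001,-1],[0,0,0,0.09,0.003,0.001,-1],[0,0,0,0.13,0.003,0.001,-1],[0,0,0,0.15,0.003,0.001,-0.5],[0,0,0,0.15,0.003,0.001,-0.1],[0,0,0,0.15,0.003,0.001,0.3],[0,0,0,0.15,0.003,0.001,1],[0,0,0,0.15,0.003,0.001,1],[0,0,0,0.15,0.003,0.001,1],[0,0,0,0.15,0.003,0.001,1]]' 40
python3 - <<'E'
from h import *
st(); snap('wrist','w3.png')
E
```

```text
time: 4.47
ee_pos: [0.5363, -0.1351, 0.0719]
tcp_rot: [90.9, 89.9, -14.0]
wrist_force: [-1.6, 0.2, 7.0]
opening: 0.0213
t 4.47 pos [ 0.5363 -0.1351  0.0719] rot [ 90.87  89.86 -13.98] F [-1.57  0.18  6.95] M [0.077 0.242 0.013] open 0.0213 q [-14.1   5.6  -9.   75.3   0.   90.7]
```

View pics/w3.png

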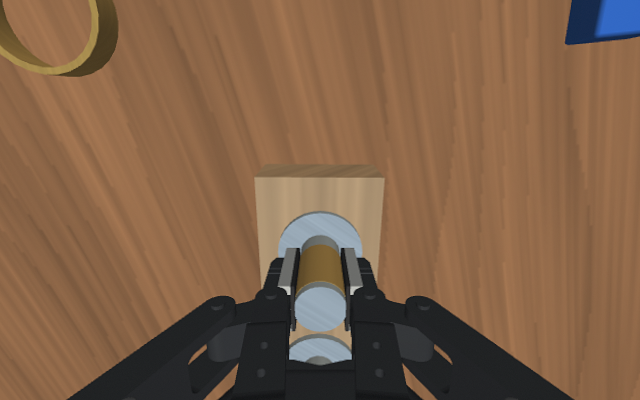

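```bash
python3 -m handwheel '[[0,0,0,-0.01,0,0,1],[0,0,0,-0.03,0,0,1],[0,0,0,-0.06,0,0,1],[0,0,0,-0.09,0,0,1],[0,0,0,-0.09,0,0,1],[0,0,0,-0.09,0,0,1],[0,0,0,-0.09,0,0,1]]'
python3 - <<'E'
from h import *
st(); o,p=snap('wrist','w4.png')
go([.4,.03,.19],[1,.0]); go([.574,.196,.155],[.966,-.256]);
E
```

```text
time: 5.4
ee_pos: [0.5349, -0.1348, 0.1587]
tcp_rot: [-90.0, 89.9, 165.1]
wrist_force: [0.2, -0.9, -3.4]
opening: 0.0211
t 5.4 pos [ 0.5349 -0.1348  0.1587] rot [-90.01  89.87 165.14] F [ 0.16 -0.89 -3.38] M [-0.023  0.038  0.013] open 0.0211 q [-14.1   4.5  -0.6  85.1   0.   90.7]
rot [-14.84  -0.02   0.12] shift [-0.0307 -0.1728 -0.1247] R [[-0.002, 0.967, -0.256], [0.001, -0.256, -0.967], [-1.0, -0.002, 0.0]]
rot [0.   0.   0.12] shift [ 0.004  -0.047  -0.3297] R [[-0.002, 0.967, -0.256], [0.001, -0.256, -0.967], [-1.0, -0.002, 0.0]]
```

View pics/w4.png

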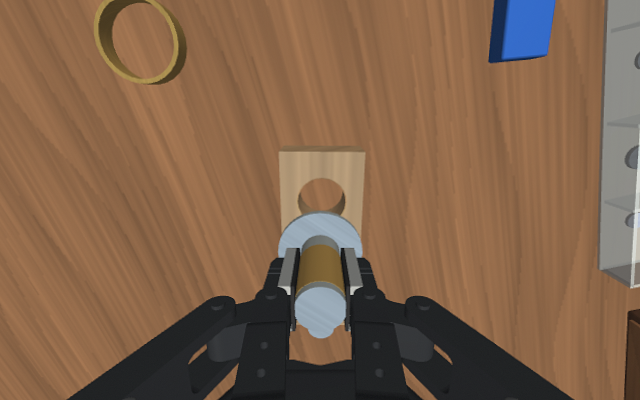

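```bash
python3 -m handwheel '[[0,0,0,0,-0.03,-0.265,1],[0,0,0,0,-0.03,-0.265,1],[0,0,0,0,-0.03,-0.265,1],[0,0,0,0,-0.03,-0.265,1],[0,0,0,0,-0.03,-0.265,1],[0,0,0,0,-0.03,-0.265,1],[0,0,0,0,-0.03,-0.265,1],[0,0,0,0,-0.03,-0.265,1]]'
python3 - <<'E'
from h import *
st(); o,p=snap('wrist','w5.png')
for k in ['block_cup','block_seat','block']:
  for d in bot.tip_of(k,p)[:2]:
    u=np.array(d['centre'])*[640,400]; print(k,u,d['conf'],atz(o,p,*u,.049))
print(proj(o,p,[.574,.196,.053]))
E
```

```text
time: 6.45
ee_pos: [0.5744, 0.1276, 0.1603]
tcp_rot: [-5.9, 90.0, -110.9]
wrist_force: [-0.8, 0.5, -2.3]
opening: 0.0212
t 6.45 pos [0.5744 0.1276 0.1603] rot [  -5.93   89.99 -110.87] F [-0.8   0.51 -2.32] M [0.006 0.027 0.033] open 0.0212 q [ 12.5   9.4   5.   85.6  -0.  117.5]
block_cup [296.192 116.2  ] 0.98 [0.57620734 0.19915862 0.049     ]
block_seat [296.704 114.2  ] 0.75 [0.57697528 0.20042759 0.049     ]
block [322.624 157.   ] 0.84 [0.58743104 0.16472656 0.049     ]
[294.11427857 121.59609542]
```

View pics/w5.png

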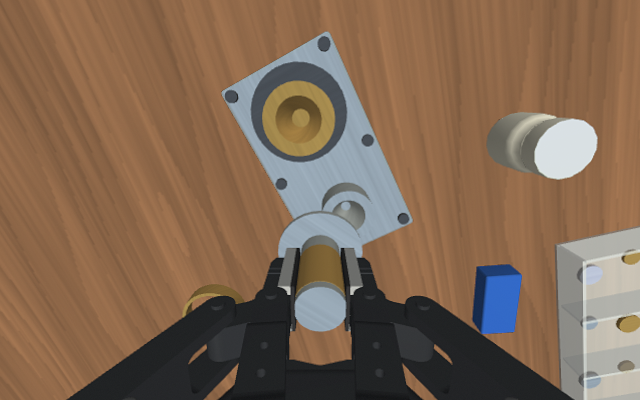

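Run:
```python
from h import *
o,p=snap('wrist','w6.png')
i=cv2.imread('pics/w6.png'); cv2.imwrite('pics/w6c.png',cv2.resize(i[50:180,220:380],None,fx=4.6,fy=4.6,interpolation=cv2.INTER_CUBIC))
for z in(.049,.053,.057):
  print(z,atz(o,p,298.5,118,z)); c=atz(o,p,298.5,118,z)
  P=np.array([proj(o,p,c+.027*np.array([np.cos(a),np.sin(a),0])) for a in np.linspace(0,6.28,60)]);print(P.min(0),P.max(0))
  P=np.array([proj(o,p,c+.017*np.array([np.cos(a),np.sin(a),0])) for a in np.linspace(0,6.28,60)]);print(P.min(0),P.max(0))
```

```text
0.049 [0.57754833 0.19816321 0.049     ]
[262.17180081  78.78340805] [334.77036154 154.26563999]
[275.63703289  93.68055829] [321.32279708 141.15510632]
0.053 [0.57786359 0.19829289 0.053     ]
[261.53929526  78.07564901] [335.39955997 154.86977549]
[275.24086555  93.24846853] [321.71840596 141.54629841]
0.057 [0.57817884 0.19842258 0.057     ]
[260.88436865  77.34186638] [336.05097954 155.49438536]
[274.83072517  92.80074516] [322.12797312 141.95093697]
```

View pics/w6c.png

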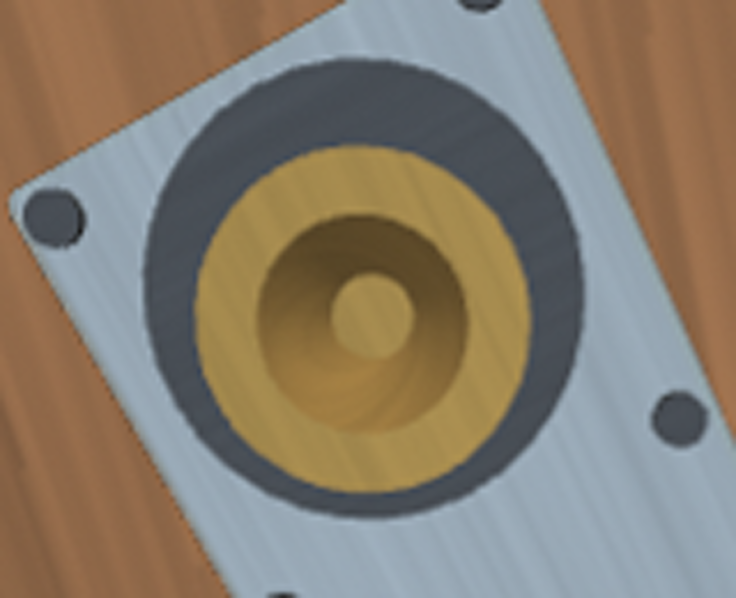

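Run:
```python
from h import *
go([.577,.1965,.107],[.966,-.256])
```

```text
rot [-0.04 -0.   -0.01] shift [ 0.0534 -0.0151 -0.0665] R [[0.0, 0.966, -0.257], [0.0, -0.257, -0.966], [-1.0, 0.0, -0.0]]
```

```bash
python3 -m handwheel '[[0,0,0,0,-0.008,-0.03,1],[0,0,0,0,-0.015,-0.0665,1],[0,0,0,0,-0.015,-0.0665,1],[0,0,0,0.02,-0.015,-0.0665,1],[0,0,0,0.04,-0.015,-0.0665,1],[0,0,0,0.053,-0.015,-0.0665,1],[0,0,0,0.053,-0.015,-0.0665,1],[0,0,0,0.053,-0.015,-0.0665,1],[0,0,0,0.053,-0.015,-0.0665,1]]'
python3 - <<'E'
from h import *
st(); o,p=snap('wrist','w7.png');o,p=snap('side','s7.png')
i=cv2.imread('pics/s7.png'); cv2.imwrite('pics/s7c.png',cv2.resize(i[150:290,200:360],None,fx=4,fy=4))
E
```

```text
time: 7.82
ee_pos: [0.5774, 0.1971, 0.1083]
tcp_rot: [124.1, 89.9, 19.3]
wrist_force: [-0.4, -0.1, -3.2]
opening: 0.0211
t 7.83 pos [0.5774 0.1971 0.1083] rot [124.11  89.92  19.26] F [-0.44 -0.1  -3.19] M [-0.038  0.012 -0.024] open 0.0211 q [ 18.9  12.6   3.   80.3   0.  123.7]
```

View pics/w7.png

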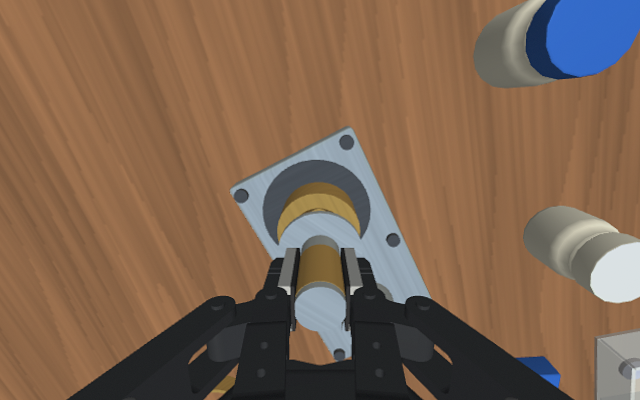

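View pics/s7c.png

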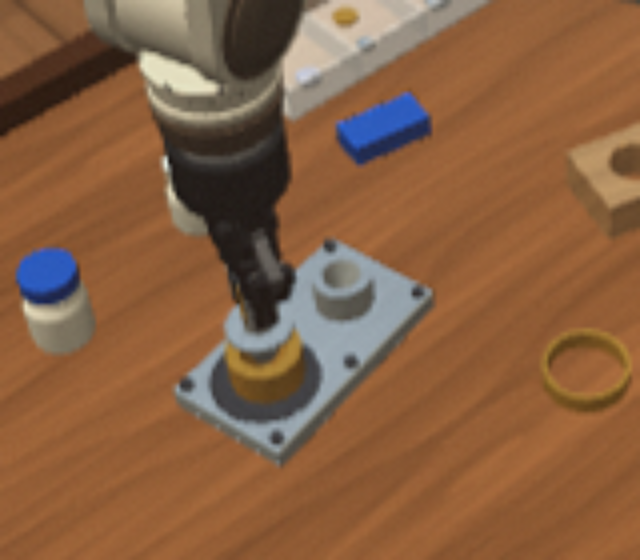

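```bash
python3 -m handwheel '[[0,0,0,0.0015,0,0,1],[0,0,0,0.003,0,0,1],[0,0,0,0.0045,0,0,1],[0,0,0,0.006,0,0,1],[0,0,0,0.006,0,0,1],[0,0,0,0.006,0,0,1]]'
python3 -m handwheel '[[0,0,0,0.0005,0,0,1],[0,0,0,0.001,0,0,1],[0,0,0,0.001,0,0,1]]'
```

```text
time: 8.68
ee_pos: [0.577, 0.197, 0.1013]
tcp_rot: [119.4, 90.0, 14.6]
wrist_force: [0.7, -0.5, -3.1]
opening: 0.0211
time: 9.05
ee_pos: [0.5769, 0.197, 0.1002]
tcp_rot: [-68.8, 90.0, -173.7]
wrist_force: [0.0, 0.4, -3.4]
opening: 0.0211
```

```bash
for i in 1 2; do python3 -m handwheel '[[0,0,0,0.0005,0,0,1],[0,0,0,0.001,0,0,1],[0,0,0,0.001,0,0,1]]'|grep -E 'pos|force'; done
```

```text
ee_pos: [0.5769, 0.197, 0.0992]
wrist_force: [0.7, 0.1, -2.2]
ee_pos: [0.5769, 0.197, 0.0982]
wrist_force: [0.4, 0.7, -3.2]
```

```bash
python3 -m handwheel '[[0,0,0,0.0005,0,0,1],[0,0,0,0.001,0,0,1],[0,0,0,0.001,0,0,1]]'|grep -E 'pos|force'; python3 -m handwheel '[[0,0,0,0.0005,0,0,1],[0,0,0,0.0005,0,0,1]]'|grep -E 'pos|force'
```

```text
ee_pos: [0.5769, 0.197, 0.0972]
wrist_force: [-0.5, 0.5, -3.1]
ee_pos: [0.577, 0.197, 0.0968]
wrist_force: [-0.6, 0.1, -3.5]
```

```bash
python3 -m handwheel '[[0,0,0,0.0005,0,0,1],[0,0,0,0.0005,0,0,1]]'|grep -E 'pos|force'
```

```text
ee_pos: [0.5769, 0.197, 0.0962]
wrist_force: [-0.5, 0.3, -2.3]
```

```bash
python3 -m handwheel '[[0,0,0,0.0005,0,0,1],[0,0,0,0.0005,0,0,1]]'|grep -E 'pos|force'
python3 - <<'E'
from h import *
F=[]
for _ in range(4): bot.camera('wrist'); F.append(bot.get_obs()['wrist_force'])
print(np.round(F,2)); o,p=snap('side','s8.png')
i=cv2.imread('pics/s8.png'); cv2.imwrite('pics/s8c.png',cv2.resize(i[210:260,240:290],None,fx=10,fy=10))
E
```

```text
ee_pos: [0.5769, 0.197, 0.0957]
wrist_force: [-0.5, 0.7, -3.2]
[[-0.22  0.57 -2.21]
 [ 0.05  1.54 -2.28]
 [ 0.29 -0.67 -2.88]
 [-0.26 -0.49 -2.29]]
```

View pics/s8c.png

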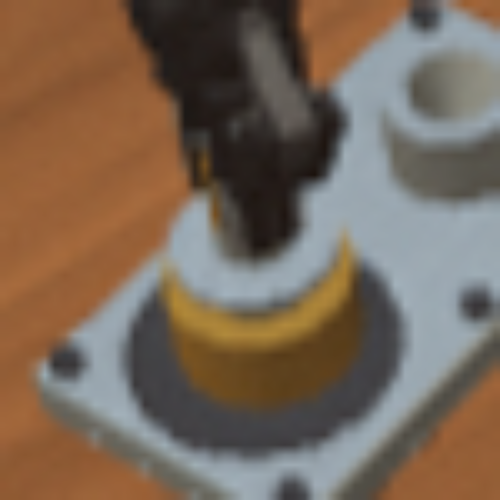

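```bash
for i in 1 2; do python3 -m handwheel '[[0,0,0,0.0005,0,0,1],[0,0,0,0.0005,0,0,1]]'|grep -E 'pos|force';done
```

```text
ee_pos: [0.5769, 0.197, 0.0952]
wrist_force: [-0.4, 0.8, -2.4]
ee_pos: [0.5769, 0.197, 0.0947]
wrist_force: [0.7, 0.8, -2.8]
```

```bash
for i in 1 2; do python3 -m handwheel '[[0,0,0,0.0005,0,0,1],[0,0,0,0.0005,0,0,1]]'|grep -E 'pos|force';done
```

```text
ee_pos: [0.5769, 0.197, 0.0942]
wrist_force: [-0.5, -0.0, -2.9]
ee_pos: [0.577, 0.1971, 0.0937]
wrist_force: [0.3, 0.7, -2.0]
```

```bash
for i in 1 2; do python3 -m handwheel '[[0,0,0,0.0005,0,0,1],[0,0,0,0.0005,0,0,1]]'|grep -E 'pos|force';done
```

```text
ee_pos: [0.577, 0.1971, 0.0933]
wrist_force: [-0.0, -0.3, -2.8]
ee_pos: [0.5769, 0.1971, 0.0927]
wrist_force: [-0.9, 0.2, -3.0]
```

```bash
for i in 1; do python3 -m handwheel '[[0,0,0,0.0005,0,0,1],[0,0,0,0.0005,0,0,1]]'|grep -E 'pos|force';done
```

```text
ee_pos: [0.5769, 0.197, 0.0922]
wrist_force: [-0.0, -0.8, -2.0]
```

```bash
for i in 1 2; do python3 -m handwheel '[[0,0,0,0.0005,0,0,1],[0,0,0,0.0005,0,0,1]]'|grep -E 'pos|force';done
```

```text
ee_pos: [0.5769, 0.197, 0.0917]
wrist_force: [-0.2, 0.6, -2.6]
ee_pos: [0.577, 0.1971, 0.0913]
wrist_force: [-0.0, 0.1, -2.1]
```

```bash
for i in 1; do python3 -m handwheel '[[0,0,0,0.0005,0,0,1],[0,0,0,0.0005,0,0,1]]'|grep -E 'pos|force|time';done
```

```text
time: 13.68
ee_pos: [0.5772, 0.1971, 0.0912]
wrist_force: [-0.8, 0.0, 1.2]
```

```bash
for i in 1; do python3 -m handwheel '[[0,0,0,0.0003,0,0,1],[0,0,0,0.0003,0,0,1]]'|grep -E 'pos|force|time|rot';done
```

```text
time: 13.92
ee_pos: [0.5773, 0.1972, 0.0911]
tcp_rot: [122.5, 89.9, 17.6]
wrist_force: [-0.4, 0.1, 5.8]
```

```bash
python3 -m handwheel '[[0,0,0,0.0001,0,0,1],[0,0,0,0.0001,0,0,1],[0,0,0,0.0001,0,0,1]]'
python3 - <<'E'
from h import *
F=[]
for _ in range(5): bot.camera('wrist'); F.append(bot.get_obs()['wrist_force'])
print(np.round(F,2)); o,p=snap('side','s9.png')
i=cv2.imread('pics/s9.png'); cv2.imwrite('pics/s9c.png',cv2.resize(i[210:260,240:290],None,fx=10,fy=10))
st()
E
```

```text
time: 14.3
ee_pos: [0.5773, 0.1971, 0.0911]
tcp_rot: [122.0, 89.9, 17.1]
wrist_force: [0.1, 0.9, 5.5]
opening: 0.0209
[[-0.81  1.31  4.27]
 [-1.43 -0.13  5.83]
 [-0.61  0.31  6.58]
 [-0.61 -0.11  5.89]
 [-1.01  0.36  6.2 ]]
t 14.6 pos [0.5773 0.1971 0.0911] rot [122.46  89.93  17.62] F [-0.48 -0.31  5.49] M [0.057 0.22  0.067] open 0.0211 q [ 18.9  12.9   1.4  78.4  -0.  123.7]
```

View pics/s9c.png

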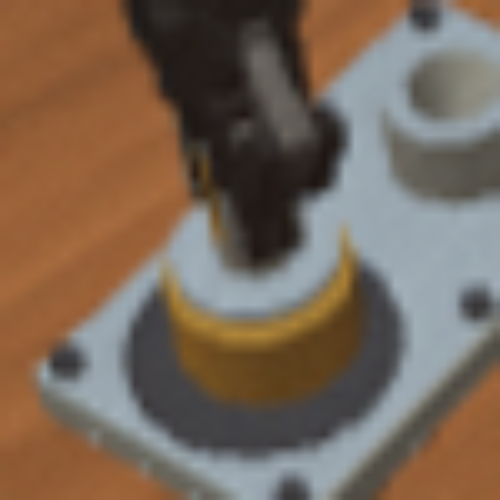

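```bash
python3 -m handwheel '[[0,0,0,0.0002,0,0,1],[0,0,0,0.0002,0,0,1],[0,0,0,0.0002,0,0,1],[0,0,0,0.0002,0,0,1]]'
python3 - <<'E'
from h import *
F=[]
for _ in range(4): bot.camera('wrist'); F.append(bot.get_obs()['wrist_force'])
print(np.round(F,2)); st()
E
```

```text
time: 15.1
ee_pos: [0.5774, 0.1972, 0.0911]
tcp_rot: [120.9, 89.9, 16.1]
wrist_force: [-0.7, -0.4, 6.3]
opening: 0.0214
[[-0.62  0.25  7.54]
 [-0.83 -0.68  6.63]
 [-0.21  0.12  7.1 ]
 [-0.76  0.95  7.45]]
t 15.3 pos [0.5774 0.1972 0.0911] rot [122.25  89.91  17.41] F [-0.76  0.95  7.45] M [0.034 0.175 0.005] open 0.0207 q [ 18.9  12.9   1.4  78.4  -0.  123.7]
```

```bash
python3 -m handwheel '[[0,0,0,-0.002,0,0,1],[0,0,0,-0.006,0,0,1],[0,0,0,-0.006,0,0,1],[0,0,2.3,-0.006,-0.0023,0,1],[0,0,4.6,-0.0059,-0.0045,0,1],[0,0,7,-0.0056,-0.0068,0,1],[0,0,7,-0.0056,-0.0068,0,1],[0,0,7,-0.0056,-0.0068,0,1]]'
python3 - <<'E'
from h import *
F=[]
for _ in range(3): bot.camera('wrist'); F.append(bot.get_obs()['wrist_force'])
print(np.round(F,2)); o=st(); R=Ro.from_euler('xyz',o['tcp_rot'],degrees=True).as_matrix(); print('origin',o['ee_pos']+.066*R[:,0], np.degrees(np.arccos(-R[2,0])))
o,p=snap('side','s10.png')
i=cv2.imread('pics/s10.png'); cv2.imwrite('pics/s10c.png',cv2.resize(i[210:260,240:290],None,fx=10,fy=10))
E
```

```text
time: 16.3
ee_pos: [0.5703, 0.1987, 0.0957]
tcp_rot: [90.0, 83.1, -14.9]
wrist_force: [-0.2, 0.5, -2.2]
opening: 0.021
[[ 0.2   0.04 -3.4 ]
 [ 0.64 -0.56 -3.1 ]
 [ 0.79 -0.19 -3.97]]
t 16.45 pos [0.5706 0.1987 0.0956] rot [ 89.91  83.04 -14.94] F [ 0.79 -0.19 -3.97] M [ 0.04   0.195 -0.004] open 0.0212 q [ 21.    6.7  -5.5  72.2  -4.1 125.6]
origin [0.57829592 0.19661674 0.03005152] 6.9550156090841195
```

View pics/s10c.png

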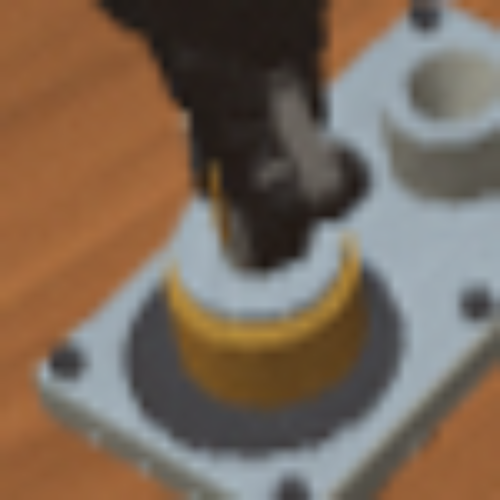

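```bash
python3 -m handwheel '[[0,0,0,0.0005,-0.0001,0,1],[0,0,0,0.001,-0.0001,0,1],[0,0,0,0.001,-0.0001,0,1]]'|grep -E 'pos|force';  python3 -m handwheel '[[0,0,0,0.0005,-0.0001,0,1],[0,0,0,0.0005,-0.0001,0,1]]'|grep -E 'pos|force'
```

```text
ee_pos: [0.5704, 0.1987, 0.0947]
wrist_force: [0.0, -0.3, -3.3]
ee_pos: [0.5704, 0.1988, 0.0943]
wrist_force: [-0.0, -0.2, -2.7]
```

```bash
python3 -m handwheel '[[0,0,0,0.0005,-0.0001,0,1],[0,0,0,0.0005,-0.0001,0,1]]'|grep -E 'pos|force'
```

```text
ee_pos: [0.5704, 0.1988, 0.0941]
wrist_force: [-0.4, -1.2, -1.1]
```

```bash
python3 -m handwheel '[[0,0,0,0.0003,0,0,1],[0,0,0,0.0003,0,0,1],[0,0,0,0.0003,0,0,1]]'
python3 - <<'E'
from h import *
F=[]
for _ in range(5): bot.camera('wrist'); F.append(bot.get_obs()['wrist_force'])
print(np.round(F,2)); o=st(); R=Ro.from_euler('xyz',o['tcp_rot'],degrees=True).as_matrix(); print('origin',o['ee_pos']+.066*R[:,0], np.degrees(np.arccos(-R[2,0])))
E
```

```text
time: 17.75
ee_pos: [0.5706, 0.1988, 0.0938]
tcp_rot: [90.2, 83.0, -14.7]
wrist_force: [-0.9, -1.3, 2.2]
opening: 0.0211
[[ 0.02 -0.45  2.32]
 [ 0.73 -0.38  2.31]
 [-0.22 -0.09  2.07]
 [-0.46  0.05  2.8 ]
 [-0.41 -0.57  2.81]]
t 18.0 pos [0.5705 0.1988 0.0937] rot [ 90.11  82.98 -14.73] F [-0.41 -0.57  2.81] M [-0.049  0.125 -0.01 ] open 0.021 q [ 21.    6.6  -5.7  71.9  -4.1 125.7]
origin [0.57831817 0.19678926 0.02818962] 7.023664618876537
```

Run:
```python
from h import *
o,p=snap('side','s11.png'); a=cv2.imread('pics/s9.png');b=cv2.imread('pics/s11.png')
o,p=snap('wrist','w11.png'); c=cv2.imread('pics/w11.png')[170:350,220:420]
z=lambda i:cv2.resize(i[205:255,240:290],(390,390),interpolation=cv2.INTER_CUBIC)
cv2.imwrite('pics/cmp.png',np.hstack([z(a),z(b)]));cv2.imwrite('pics/w11c.png',cv2.resize(c,None,fx=3,fy=3))
```

```text
(no output)
```

View pics/cmp.png

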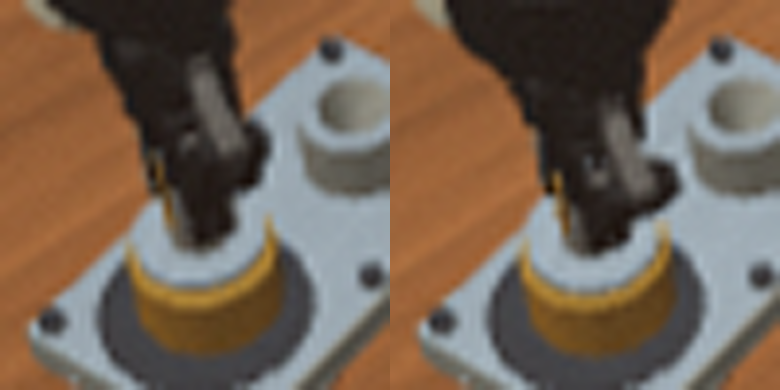

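View pics/w11c.png

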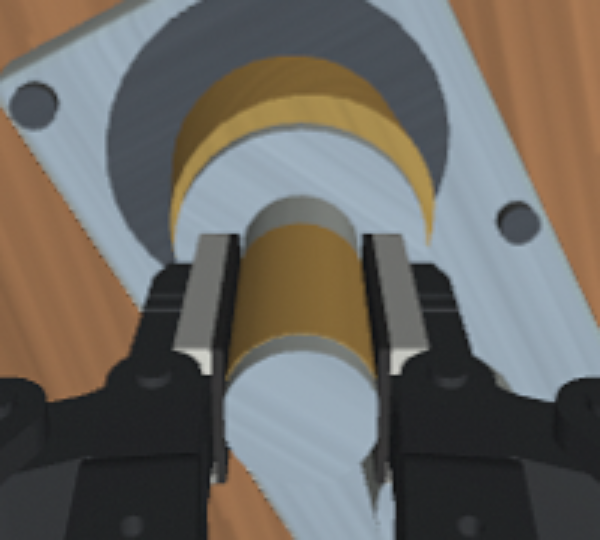

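```bash
python3 -m handwheel '[[0,0,0,-0.0015,0.0002,0,1],[0,0,0,-0.003,0.0004,0,1],[0,0,-3.5,-0.0028,0.0038,0,1],[0,0,-7,-0.0026,0.0072,0,1],[0,0,-7,-0.0026,0.0072,0,1],[0,0,-7,-0.0026,0.0072,0,1]]'
python3 - <<'E'
from h import *
st(); go([.5774,.1972,.0925],[.966,-.256])
E
```

```text
time: 18.85
ee_pos: [0.5767, 0.197, 0.0964]
tcp_rot: [21.3, 90.0, -83.5]
wrist_force: [0.5, 0.3, -3.5]
opening: 0.0211
t 18.85 pos [0.5767 0.197  0.0964] rot [ 21.31  89.97 -83.53] F [ 0.55  0.3  -3.53] M [ 0.013  0.033 -0.006] open 0.0211 q [ 18.9  12.8   1.9  79.1  -0.  123.7]
rot [ 0.    0.03 -0.01] shift [ 0.0039  0.0006 -0.0004] R [[0.0, 0.967, -0.256], [-0.001, -0.256, -0.967], [-1.0, 0.0, 0.001]]
```

```bash
python3 -m handwheel '[[0,0,0,0.0015,0.0006,0,1],[0,0,0,0.003,0.0006,0,1],[0,0,0,0.0039,0.0006,0,1],[0,0,0,0.0044,0.0006,0,1],[0,0,0,0.0044,0.0006,0,1]]';python3 -m handwheel '[[0,0,0,0.0005,0,0,1],[0,0,0,0.0005,0,0,1]]'|grep -E 'pos|force'
```

```text
time: 19.48
ee_pos: [0.5775, 0.1969, 0.0925]
tcp_rot: [-110.5, 90.0, 144.6]
wrist_force: [-0.2, 0.6, -3.6]
opening: 0.0211
ee_pos: [0.5776, 0.1969, 0.092]
wrist_force: [-0.8, 0.7, -2.4]
```

```bash
python3 -m handwheel '[[0,0,0,0.0004,0,0,1],[0,0,0,0.0004,0,0,1]]'|grep -E 'pos|force'
```

```text
ee_pos: [0.5776, 0.1969, 0.0916]
wrist_force: [-0.6, -0.1, -2.4]
```

```bash
python3 -m handwheel '[[0,0,0,0.0004,0,0,1],[0,0,0,0.0004,0,0,1]]'|grep -E 'pos|force'
```

```text
ee_pos: [0.5776, 0.1969, 0.0913]
wrist_force: [0.1, -0.2, -2.4]
```

```bash
python3 -m handwheel '[[0,0,0,0.0002,0,0,1],[0,0,0,0.0002,0,0,1],[0,0,0,0.0002,0,0,1]]'|grep -E 'pos|force'
```

```text
ee_pos: [0.5777, 0.1969, 0.0912]
wrist_force: [-0.9, 0.4, 1.1]
```

```bash
python3 -m handwheel '[[0,0,0,0,0,0,0.48],[0,0,0,0,0,0,0.44],[0,0,0,0,0,0,0.38],[0,0,0,0,0,0,0.3],[0,0,0,0,0,0,0.1],[0,0,0,0,0,0,-0.1],[0,0,0,0,0,0,-0.1],[0,0,0,0,0,0,-0.1]]' 20
python3 - <<'E'
from h import *
st(); snap('wrist','w12.png')
E
```

```text
time: 21.6
ee_pos: [0.5776, 0.1969, 0.091]
tcp_rot: [-64.2, 90.0, -169.0]
wrist_force: [-1.2, 0.6, 0.7]
opening: 0.0469
t 21.6 pos [0.5776 0.1969 0.091 ] rot [ -64.17   90.   -169.01] F [-1.18  0.63  0.73] M [-0.01   0.003  0.013] open 0.0469 q [ 18.8  13.    1.5  78.5   0.  123.7]
```

View pics/w12.png

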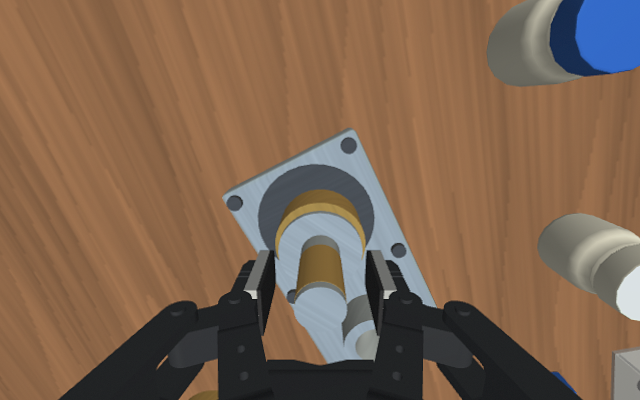

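Released, upright, handle centred between pads near (320,290). Rising straight up.

```bash
python3 -m handwheel '[[0,0,0,-0.01,0,0,-0.1],[0,0,0,-0.04,0,0,-0.1],[0,0,0,-0.09,0,0,-0.1],[0,0,0,-0.12,0,0.06,-0.1],[0,0,0,-0.12,0,0.1,-0.1],[0,0,0,-0.12,0,0.1,-0.1],[0,0,0,-0.12,0,0.1,-0.1],[0,0,0,-0.12,0,0.1,-0.1],[0,0,0,-0.12,0,0.1,-0.1]]'
python3 - <<'E'
from h import *
st(); o,p=snap('wrist','w13.png'); 
for d in bot.tip_of('punch',p)[:2]: u=np.array(d['centre'])*[640,400]; print(u,d['conf'],atz(o,p,*u,.025))
o,p=snap('side','s13.png'); i=cv2.imread('pics/s13.png'); cv2.imwrite('pics/s13c.png',cv2.resize(i[190:260,230:300],None,fx=8,fy=8,interpolation=cv2.INTER_CUBIC))
B=np.array([.5776,.1969,.025]); print('pred side flange top',proj(o,p,B+[0,0,.034]),'top',proj(o,p,B+[0,0,.084]))
E
```

```text
time: 22.78
ee_pos: [0.552, 0.101, 0.2107]
tcp_rot: [-72.0, 90.0, -176.8]
wrist_force: [0.5, -0.5, -0.4]
opening: 0.0469
t 22.77 pos [0.552  0.101  0.2107] rot [ -71.99   89.96 -176.77] F [ 0.47 -0.46 -0.42] M [ 0.017  0.04  -0.055] open 0.0469 q [ 10.4   5.9   6.7  90.8   0.  115.1]
[335.872 118.12 ] 0.7 [0.58425232 0.1590845  0.025     ]
[322.624  81.08 ] 0.65 [0.58017516 0.19492627 0.025     ]
pred side flange top [265.66307766 233.90614465] top [263.51873596 222.12903512]
```

View pics/w13.png

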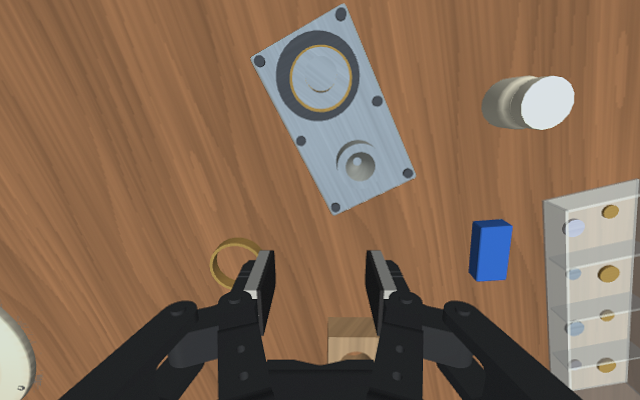

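View pics/s13c.png

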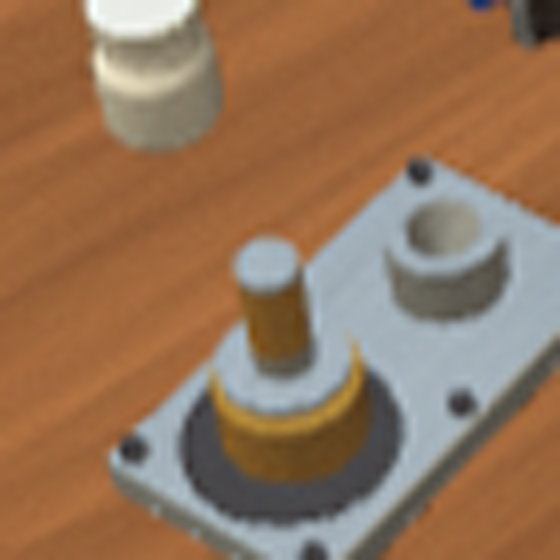

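```bash
python3 -c "
from workcell import bot
print(bot.job_done(), bot.get_obs()['time'])"
```

```text
the job is handed in; nothing more can be done
the job is handed in; nothing more can be done
```

I took the large brass-gripped punch from the rack and seated it in the brass cup. The steps after that:

- **Press:** I pushed it down with a net load of about 8.5 to 10 N for over a second. Those forces are wrist readings plus an estimated 2.7 N punch weight, with about 0.5 to 1 N of noise.
- **Rock check:** I lifted it about 5 mm and tipped it 7° with the cone still inside the cup. I then lowered it until it touched, at about 5 N, and held it there for over half a second.
- **Leave it standing:** I brought it back upright, lowered it until it touched home at the same height as before, released it and backed the arm away. I handed it in at about 23 s of the 51 s allowed.

**Last checks:** In the side and wrist pictures the punch stands upright. Its flange is concentric with the cup rim and just above it. The cup sits about 3.5 mm off mid-travel, within the 10 mm allowed, and its lower end is about 24 mm below block_cup's height. The gripper is open and clear.

**What disagreed or was not checked:**
- The network's best guess for the punch in the last picture (confidence 0.70) was about 40 mm off, near the steel cup. Its second guess (0.65) matched the true position.
- While pressing there was a small unexplained wrist moment of about 0.2 N m, which went away once the punch was released.
- I did not re-measure the small punch after lifting. The arm never went near it except when gripping the large punch, and no contact showed.

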